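# Park the brush tub at the fume extractor and push its fan lever to the second stop

## Task

Push the squat lidded tub across the bench, without lifting it, into the bay between the extractor's two wings until it stands up against the grille. Then push the lever on top of the extractor past its first notch, all the way to its second stop, and leave it there. Do not tip the tub, and leave the other things on the bench and on the extractor where they are.

Things in the scene. Friction and masses are not known exactly. Their poses are not given: they have to be found in the camera images.
- extractor: grey bench-top fume extractor, fixed, 160 deep (x) x 240 wide (y) x 140 high. Origin: centre of underside. Its -x face, roughly towards the robot, carries the grille; +y is its left as the robot sees it. Place and yaw vary. Two wings, 12 thick, 60 high, stand out 40 from the grille face at y = -77.5 and +77.5: a bay 143 wide.
- inlet (a point): middle of the foot of the grille face, at bench height (80 in front of the extractor's origin); axes as the extractor's
- tub: squat round lidded steel tub, 90 across, 64 high, 0.3 to 0.65 kg, loose on the bench in front of the bay, its far side 50 to 90 short of the grille. Origin: centre of underside, z up. Touching the grille, its origin lies 45 in front of the grille face. It slides with about 2 to 6 N pushed low down.
- fan_lever (a joint): lever angle (rad); it swings level about an upright pivot: 0 = off (points front right), 0.55 = first notch (straight to the front, extractor's -x), 1.10 = second stop, end of travel (front left). Grows clockwise seen from above. Sprung detents hold all three places; leaving one takes 5 to 8 N at the knob; past half-way it pulls itself into the next.
- lever_pivot (a point): on the lever's pivot axis, at the height of the extractor's top (140 above the bench); 30 behind the extractor's origin (its +x)
- fan_knob (a point): centre of the top of the lever's upright black round knob, 18 in diameter, 85 from the pivot axis; it stands above the flat lever bar, from 156 to 191 above the bench. It travels 89 along its arc, from the extractor's -y side (off) over the front to its +y side (second stop).
- brush_pot: white pot, 72 across, 85 high (brushes in it reach about 200 high), standing left of the extractor (bystander, loose, leave alone; origin: centre of its underside)
- oil_bottle: amber bottle, 56 across, 150 high, standing right of the extractor (bystander, loose, leave alone; origin: centre of its underside)
- pigment_jar: small jar, 44 across, 50 high, standing on the extractor's top, at its rear left corner (bystander, loose, leave alone; origin: centre of its underside)
- medium_jar: jar with a white cap, 54 across, 75 high, standing left of the tub's path (bystander, loose, leave alone; origin: centre of its underside)
- flat_brush: flat brush lying right of the tub's path, about 200 long and 20 high (bystander, loose, leave alone; origin: centre of its underside)
- charcoal_box: flat cardboard box 100 x 55 x 22 lying to the left, nearer the robot (bystander, loose, leave alone; origin: centre of its underside)
- masking_roll: roll of paper tape lying flat to the right, 90 across, 24 high (bystander, loose, leave alone; origin: centre of its underside)
Mind the look-alikes: they are no part of the job. Several things look just like the tub: the one meant starts nearest to the robot's base.

How it is judged:
By the outcome, as a careful person would: the job done as asked, in the order asked, and still so for the second after the job is handed in, with the robot touching nothing.
It also fails if it takes over 54 s, if anything falls off the work surface, if the arm or the gripper's body presses on something with over 40 N, if the wrist force passes 120 N, or if a joint passes its speed limit or range.

## Robot

A 6-joint arm with a two-finger parallel gripper is mounted at the origin on the work surface. World frame = base frame: x ahead of the robot, y to its left, z up, the work surface at z = 0. Lengths are in m, angles in rad, forces in N, time in s.
With the tool pointing down it reaches from about 0.275 to 0.775 m from the base axis. Payload 14.6 kg.
Tool frame: the origin (TCP) lies midway between the tips of the shut fingers; the grasp point (between the pads) lies 19 mm behind it; x points along the fingers, y is the direction in which the jaws open and shut, and the axes are right-handed (so a half turn about x gives the same grasp; the last joint's range is limited). The gripper opens to 85 mm and grips with 20 to 120 N. Pads are 22 mm wide; open, the fingers measure 114 mm over their backs; the gripper's body (76 mm by 85 mm) begins 54 mm behind the grasp point. The pads swing forward as they close: fully open they stand 13 mm farther back than shut.
Start: joints at [-1.275, 0.263, -0.048, 1.259, 0, 1.415], TCP at [0.229, -0.473, 0.231] pointing down, gripper open.
Joint ranges: [-2.65, 2.65], [-0.89, 1.7], [-1.18, 1.37], [-2.13, 2.11], [-1.35, 1.29], [-3.14, 3.14]. Speed limits (rad/s): [1.89, 1.89, 2.57, 2.79, 3.14, 3.14].

## Interface

Orientations are given as a unit quaternion [x, y, z, w].
In Python, from station import r, cams gives the robot as it stands.
- The arm moves only by the tool drive_tool, never from a script. Its argument "plan" is a list of rows, each a list of 7 numbers: the shift along the tool's x, y, z in m, then the turn, a rotation vector about the tool's x, y, z in degrees, then the closure in counts, from 0 (fully open) to 255 (shut). A call has exactly 5 rows; each row shifts and turns the pose as measured when the row begins, along the tool's axes as they then stand; what a row does not reach is not made up. A row lasts 1/12 s, in which the tool goes at most 41.7 mm and 7.16 degrees, less where a joint would pass 70% of its speed; a pose out of reach is approached as far as the arm can. A call is refused whole if a number of a shift passes 0.0417 or a number of a turn 7.16, either way. A call with a gripper value outside its range is refused whole. The fingers move at their own pace and stop on an object; "grip_force" is the grip in N (left out, the last holds). Time passes only in rows, so rows that do not move let the fingers close, or fill a call up. It gives the time, the measured TCP pose, the force and the opening at its end, in the units of the state.
- r.get_state(): the state, without advancing time (a new reading comes with each control period).
- cams.snapshot(name): name is "scene" or "top" or "wrist"; returns the picture (480x640x3 uint8, blue, green, red); there is no depth.
- cams.camera_info(name): a dict with "mtx" (3x3 intrinsics, pixels), "distortion" ([k1, k2, p1, p2, k3] as OpenCV has them; the pictures are not rectified), "extrinsics" (4x4, takes a point from world to camera coordinates). Camera axes: x right, y down, z forward; pixel columns grow to the right and rows downward; lengths in m; the calibration is good to about 2 mm. A picture is of the moment at which its call begins: read the wrist's pose just before it. camera_info takes no time and is no camera call; for the wrist camera it gives the pose at the moment of the call.
- r.finish_job(): hands the job in, once; it reports no verdict.
The state is a dict: "time_s": time; "joint_pos": joint angles; "dq": joint speeds; "joint_torque": joint torques, N m; "tool_pos": TCP position; "tool_rot": TCP orientation; "contact_force": force on the tool from outside, world axes, zero at the start; "wrist_torque": the same for the moment, N m; "gripper_width": finger opening in m.
Only numpy, scipy, OpenCV 4.12 (cv2) and the standard library are available. Lean on these libraries where they do the work, as an engineer would, in place of code of your own. Each camera call takes 0.05 s, during which the arm holds its last target.

## Working session

There is one attempt and no reset: what is moved stays moved. The work goes in short steps, Python scripts to look and compute and a tool call to move; the robot and the scene stay as the last step left them, time stands still between calls to the robot, and variables do not carry over. Pictures are saved under pics/ and viewed, and the job is handed in when it is done.

Besides the shell and the picture viewer there is one more tool, called after "Call:" by a JSON object that holds its "fn" and its "kwargs". drive_tool: Moves the arm, as the interface text tells. Its arguments: {"type":"object","properties":{"plan":{"type":"array"},"grip_force":{"type":"number"}},"required":["plan"]}

```bash
ls; mkdir -p pics
python3 - <<'E'
from station import r,cams
import cv2,numpy as np
np.set_printoptions(precision=4,suppress=True)
print(r.get_state())
for n in ("scene","top"):
    cv2.imwrite(f"pics/{n}0.png",cams.snapshot(n))
    print(n,cams.camera_info(n))
E
```

```text
pics
{'time_s': 0.0, 'joint_pos': array([-1.2753,  0.2635, -0.0489,  1.2594, -0.    ,  1.4155]), 'dq': array([ 0.0008,  0.0007, -0.0001,  0.0008, -0.0001, -0.001 ]), 'joint_torque': array([ -0.0011, -63.7629,  38.4553,   0.0141,  -0.0002,  -0.    ]), 'tool_pos': array([ 0.2286, -0.4723,  0.2308]), 'tool_rot': array([-0.6892, -0.1584,  0.6893, -0.1577]), 'contact_force': array([ 0.7385, -0.7751,  0.4412]), 'wrist_torque': array([ 0.0277,  0.017 , -0.0288]), 'gripper_width': 0.08500390335045506}
scene {'mtx': array([[594.2146,   0.    , 316.3777],
       [  0.    , 594.2146, 249.5074],
       [  0.    ,   0.    ,   1.    ]]), 'distortion': array([0.0348, 0.    , 0.    , 0.    , 0.    ]), 'extrinsics': array([[ 0.2005,  0.9796, -0.0134, -0.1189],
       [ 0.5632, -0.1265, -0.8166, -0.1977],
       [-0.8016,  0.1562, -0.577 ,  1.7521],
       [ 0.    ,  0.    ,  0.    ,  1.    ]])}
top {'mtx': array([[566.703 ,   0.    , 319.3743],
       [  0.    , 566.703 , 242.8436],
       [  0.    ,   0.    ,   1.    ]]), 'distortion': array([0.0484, 0.    , 0.    , 0.    , 0.    ]), 'extrinsics': array([[-0.0182, -0.9998, -0.0028,  0.0207],
       [-0.9741,  0.0184, -0.2254,  0.585 ],
       [ 0.2254, -0.0013, -0.9743,  1.5705],
       [ 0.    ,  0.    ,  0.    ,  1.    ]])}
```

View pics/scene0.png

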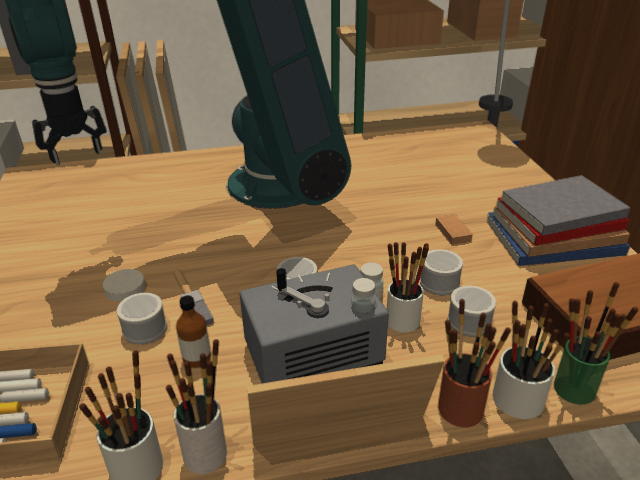

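View pics/top0.png

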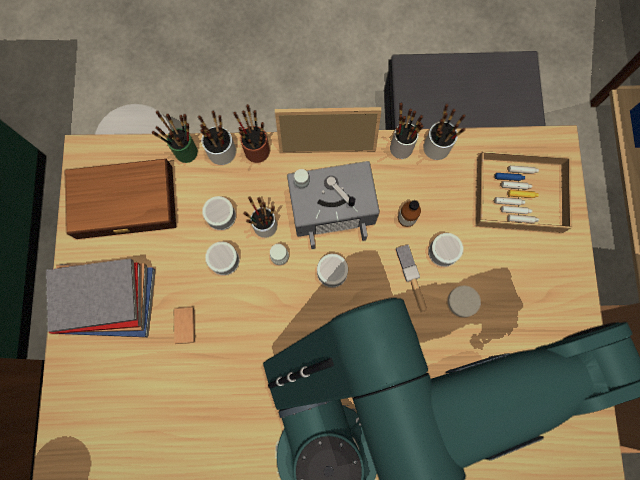

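The top view shows four tub look-alikes, at (332,269), (222,257), (219,212) and (447,249), plus a flat grey roll at (464,302). The tub at (332,269) sits in front of the bay and looks nearest the base. The lever knob is the black dot at about (350,202), which is the off side (front right). Next I'll take close crops and measure.

```bash
cat > h.py <<'E'
import cv2,numpy as np
from station import r,cams
np.set_printoptions(precision=4,suppress=True)
def ray(info,uv):
    p=cv2.undistortPoints(np.array([[uv]],float),info["mtx"],info["distortion"])[0,0]
    E=info["extrinsics"];R=E[:3,:3];c=-R.T@E[:3,3]
    return c,R.T@np.array([p[0],p[1],1.])
def plane(info,uv,z):
    c,d=ray(info,uv);return c+d*(z-c[2])/d[2]
def tri(i1,u1,i2,u2):
    c1,d1=ray(i1,u1);c2,d2=ray(i2,u2)
    d1/=np.linalg.norm(d1);d2/=np.linalg.norm(d2)
    s=np.linalg.lstsq(np.c_[d1,-d2],c2-c1,rcond=None)[0]
    a=c1+s[0]*d1;b=c2+s[1]*d2
    return (a+b)/2,np.linalg.norm(a-b)
def proj(info,P):
    E=info["extrinsics"]
    return cv2.projectPoints(np.array(P,float).reshape(-1,3),cv2.Rodrigues(E[:3,:3])[0],E[:3,3],info["mtx"],info["distortion"])[0][:,0]
E
python3 - <<'E'
import cv2
t=cv2.imread("pics/top0.png");s=cv2.imread("pics/scene0.png")
cv2.imwrite("pics/tc.png",cv2.resize(t[150:300,240:440],None,fx=4,fy=4,interpolation=cv2.INTER_CUBIC))
cv2.imwrite("pics/sc.png",cv2.resize(s[240:390,230:430],None,fx=4,fy=4,interpolation=cv2.INTER_CUBIC))
E
python3 - <<'E'
from h import *
t=cams.camera_info("top")
for n,uv,z in [("tubA",(332,269),.064),("B",(222,257),.064),("C",(219,212),.064),("D",(447,249),.064),("roll",(464,302),.024),("medium",(279,253),.075),("box",(184,325),.022)]:
    p=plane(t,uv,z);print(n,p,np.hypot(*p[:2]))
E
```

```text
tubA [ 0.5084 -0.0249  0.064 ] 0.5089766367532993
B [0.5494 0.2906 0.064 ] 0.6215229288978925
C [0.6841 0.302  0.064 ] 0.7478383369897479
D [ 0.5608 -0.357   0.064 ] 0.6648058189672488
roll [ 0.4122 -0.4041  0.024 ] 0.5772004656254638
medium [0.5557 0.126  0.075 ] 0.5698159158349709
box [0.3613 0.4021 0.022 ] 0.5406011806596133
```

View pics/tc.png

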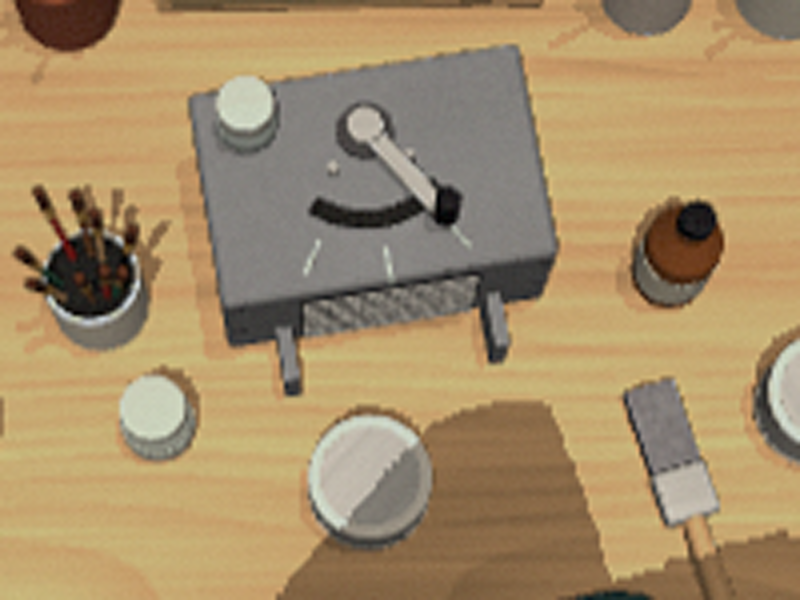

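View pics/sc.png

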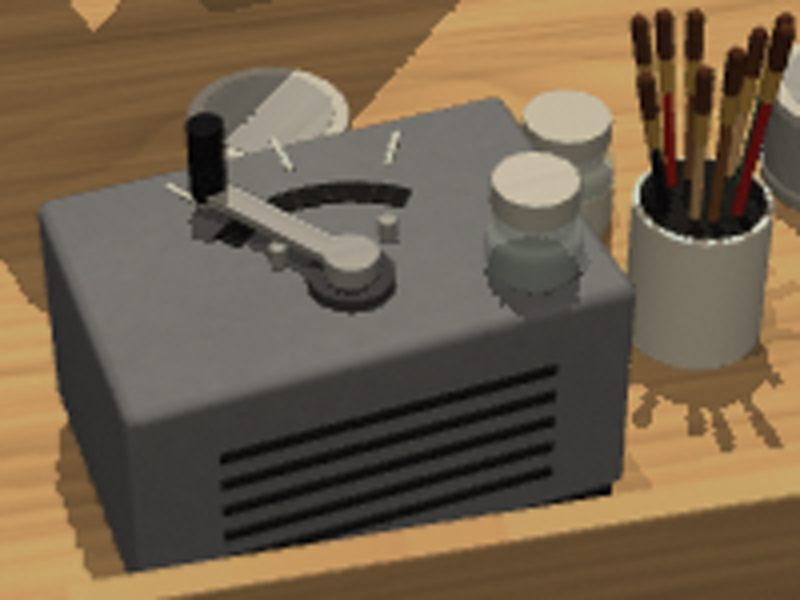

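Crops: the extractor's top corners, the tub at crop (370,480), the knob at (450,195) in top and (206,120) in scene. The lever points front right, so it is off. Now I'll triangulate.

Run:
```python
from h import *
t=cams.camera_info("top");s=cams.camera_info("scene")
T=lambda u,v:((u+.5)/4-.5+240,(v+.5)/4-.5+150)
S=lambda u,v:((u+.5)/4-.5+230,(v+.5)/4-.5+240)
pts={"RL":(T(190,97),S(634,287)),"RR":(T(520,44),S(130,422)),"FR":(T(557,245),S(40,208)),"FL":(T(225,307),S(500,97)),
"knob":(T(450,192),S(206,120)),"pivot":(T(366,122),S(353,245))}
C={}
for n,(a,b) in pts.items():
    C[n],g=tri(t,a,s,b);print(n,C[n],"gap",g,"top@.14",plane(t,a,.14))
K={n:plane(t,pts[n][0],.14) for n in("RL","RR","FR","FL")}
for D in (C,K):
    o=sum(D[n] for n in("RL","RR","FR","FL"))/4
    yv=(D["RL"]-D["RR"]+D["FL"]-D["FR"])/2;xv=(D["RL"]-D["FL"]+D["RR"]-D["FR"])/2
    print("o",o,"W",np.linalg.norm(yv),"D",np.linalg.norm(xv),"yaw",np.degrees(np.arctan2(-yv[0],yv[1])),np.degrees(np.arctan2(xv[1],xv[0])))
print("knob@.191",plane(t,pts["knob"][0],.191))
# tub lid: mask ellipse in top
im=cv2.imread("pics/top0.png");hsv=cv2.cvtColor(im,cv2.COLOR_BGR2HSV)
m=((hsv[...,1]<60)).astype(np.uint8)*255
w=np.zeros_like(m);w[248:292,310:358]=m[248:292,310:358]
cs,_=cv2.findContours(w,0,1);c=max(cs,key=cv2.contourArea)
print(cv2.boundingRect(c),cv2.contourArea(c))
P=np.array([plane(t,p[0],.064)[:2] for p in c.astype(float)])
print(P.min(0),P.max(0),cv2.minEnclosingCircle(P.astype(np.float32)))
# lid edge in crop: top rim ellipse l 309,r 431 top 412 bottom 535
for n,uv in [("l",T(309,475)),("r",T(432,475)),("t",T(372,413)),("b",T(372,538))]: print(n,plane(t,uv,.064))
```

```text
RL [0.7711 0.0975 0.1384] gap 0.0007362130289519262 top@.14 [0.7707 0.0977 0.14  ]
RR [ 0.8069 -0.1366  0.1378] gap 0.0022259764088384394 top@.14 [ 0.8059 -0.1374  0.14  ]
FR [ 0.6572 -0.1584  0.1384] gap 0.0010521262501883273 top@.14 [ 0.6567 -0.1577  0.14  ]
FL [0.6174 0.0748 0.1368] gap 0.0005607555355854248 top@.14 [0.6165 0.0743 0.14  ]
knob [ 0.6797 -0.0808  0.1943] gap 0.00019057689325022338 top@.14 [ 0.6968 -0.0843  0.14  ]
pivot [ 0.7422 -0.0258  0.1615] gap 0.00037443501983419934 top@.14 [ 0.7497 -0.0265  0.14  ]
o [ 0.7131 -0.0307  0.1379] W 0.23660844646350737 D 0.15336987431220786 yaw 9.18271650125369 8.346062975029277
o [ 0.7124 -0.0308  0.14  ] W 0.2366321077959493 D 0.1532414048757976 yaw 9.178625553416424 8.180093466910582
knob@.191 [ 0.6807 -0.0811  0.191 ]
(317, 254, 31, 33) 775.5
[ 0.4592 -0.068 ] [0.5525 0.0183] ((0.5063530206680298, -0.02428901381790638), 0.048434942960739136)
l [0.511  0.0184 0.064 ]
r [ 0.5094 -0.0696  0.064 ]
t [ 0.5555 -0.0278  0.064 ]
b [ 0.4647 -0.0256  0.064 ]
```

```bash
cat >> h.py <<'E'
from scipy.spatial.transform import Rotation as Ro
O=np.array([.7128,-.0308]);YAW=np.radians(8.9)
ex=np.array([np.cos(YAW),np.sin(YAW)]);ey=np.array([-np.sin(YAW),np.cos(YAW)])
def e2w(x,y): return O+x*ex+y*ey
def w2e(p): d=np.asarray(p)[:2]-O; return np.array([d@ex,d@ey])
def down(adeg):
    a=np.radians(adeg);return np.array([[0,np.cos(a),np.sin(a)],[0,np.sin(a),-np.cos(a)],[-1,0,0]])
def show(pos=None,adeg=None):
    s=r.get_state();R=Ro.from_quat(s["tool_rot"]).as_matrix();p=np.array(s["tool_pos"])
    print("t %.2f"%s["time_s"],"tcp",p,"ext",w2e(p),"jaw deg %.1f"%np.degrees(np.arctan2(R[1,1],R[0,1])),"down",R[:,0],"q",s["joint_pos"],"F",s["contact_force"],"w",s["gripper_width"])
    if pos is not None:
        print("target",pos,"shift tool mm",1e3*R.T@(np.array(pos)-p))
        if adeg is not None: print("turn deg",np.degrees(Ro.from_matrix(R.T@down(adeg)).as_rotvec()))
E
python3 - <<'E'
from h import *
t=cams.camera_info("top");s=cams.camera_info("scene")
T=lambda u,v:((u+.5)/4-.5+240,(v+.5)/4-.5+150)
S=lambda u,v:((u+.5)/4-.5+230,(v+.5)/4-.5+240)
print("rim near robot",tri(t,T(372,538),s,S(270,68)), "rim left",tri(t,T(309,475),s,S(350,105)))
tub=np.array([.510,-.0256]);print("tub ext",w2e(tub))
tg=e2w(-.125,0);d=tg-tub;L=np.linalg.norm(d);d/=L;a=np.degrees(np.arctan2(d[1],d[0]))
print("tgt",tg,"L",L,"dir",a)
st=tub-d*.10
for aa in (a+90,a-90): show([*st,.22],aa)
R=Ro.from_quat(r.get_state()["tool_rot"]).as_matrix();print(R)
E
```

```text
rim near robot (array([ 0.4655, -0.0216,  0.0624]), np.float64(0.00823415973143002)) rim left (array([0.5112, 0.0188, 0.0633]), np.float64(0.0008508549208123695))
tub ext [-0.1996  0.0365]
tgt [ 0.5893 -0.0501] L 0.08301468730099071 dir -17.193271467284966
t 0.10 tcp [ 0.2287 -0.4723  0.2309] ext [-0.5466 -0.3613] jaw deg -64.2 down [-0.0003  0.001  -1.    ] q [-1.2753  0.2635 -0.0489  1.2595 -0.      1.4155] F [-0.1327  0.3032  0.116 ] w 0.08556739537036093
target [np.float64(0.4144686917975299), np.float64(0.003959586484331264), 0.22] shift tool mm [  11.2617 -347.7254 -374.74  ]
turn deg [-136.9797   -0.0723    0.0187]
t 0.10 tcp [ 0.2287 -0.4723  0.2309] ext [-0.5466 -0.3613] jaw deg -64.2 down [-0.0003  0.001  -1.    ] q [-1.2753  0.2635 -0.0489  1.2595 -0.      1.4155] F [-0.1327  0.3032  0.116 ] w 0.08556739537036093
target [np.float64(0.4144686917975299), np.float64(0.003959586484331264), 0.22] shift tool mm [  11.2617 -347.7254 -374.74  ]
turn deg [43.0203  0.0149  0.0576]
[[-0.0003  0.4357 -0.9001]
 [ 0.001  -0.9001 -0.4357]
 [-1.     -0.001  -0.0001]]
```

The heights agree: the rim measures 62–63 mm high and the extractor top 138 mm. I chose tub (332,269), which is 0.51 m from the base against 0.62 m or more for the others. In the extractor frame it sits at (-0.200, +0.036). I'll straddle it with part-open fingers and push in a straight line towards (-0.125, 0), jaw direction about 73°.

Call:
{"fn": "drive_tool", "kwargs": {"plan": [[0,-0.0174,-0.0188,-7,0,0,75],[0,-0.015,-0.0207,-7,0,0,75],[0,-0.0124,-0.0224,-7,0,0,75],[0,-0.0095,-0.0238,-7,0,0,75],[0,-0.0066,-0.0247,-7,0,0,75]]}}

```text
time_s: 0.52
tool_pos: [0.2742, -0.3518, 0.2284]
tool_rot: [0.608, 0.363, -0.608, 0.36]
contact_force: [-0.1, 1.0, -0.1]
gripper_width: 0.0601
```

```bash
python3 -c "
from h import *
show([.4145,.004,.22],72.8)"
```

```text
t 0.52 tcp [ 0.2742 -0.3518  0.2284] ext [-0.4829 -0.2493] jaw deg -28.6 down [-0.002   0.0037 -1.    ] q [-1.0917  0.132  -0.228   1.2149 -0.0001  0.9779] F [-0.1359  0.9608 -0.0862] w 0.06013212891173205
target [0.4145, 0.004, 0.22] shift tool mm [   9.4605  -47.0343 -379.5473]
turn deg [-101.3817   -0.2725    0.0294]
```

Call:
{"fn": "drive_tool", "kwargs": {"plan": [[0,-0.0032,-0.0253,-7,0,0,75],[0,0,-0.0255,-7,0,0,75],[0,0.0031,-0.0253,-7,0,0,75],[0,0.0061,-0.0248,-7,0,0,75],[0,0.0091,-0.0238,-7,0,0,75]]}}

```text
time_s: 0.93
tool_pos: [0.3207, -0.2262, 0.2278]
tool_rot: [0.468, 0.533, -0.467, 0.528]
contact_force: [1.0, 0.2, 0.5]
gripper_width: 0.0604
```

Call:
{"fn": "drive_tool", "kwargs": {"plan": [[0,0.012,-0.0225,-7,0,0,75],[0,0.0146,-0.0209,-7,0,0,75],[0,0.0171,-0.019,-7,0,0,75],[0,0.0192,-0.0167,-7,0,0,75],[0,0.0211,-0.0143,-7,0,0,75]]}}

```text
time_s: 1.35
tool_pos: [0.3654, -0.1, 0.2278]
tool_rot: [0.283, 0.651, -0.28, 0.646]
contact_force: [0.3, -0.2, 0.0]
gripper_width: 0.0599
```

```bash
python3 -c "
from h import *
show([.4145,.004,.22],72.8)"
```

```text
t 1.35 tcp [ 0.3654 -0.1     0.2278] ext [-0.3539 -0.0146] jaw deg 43.1 down [-0.0041  0.0063 -1.    ] q [-0.486   0.0172 -0.3582  1.2019  0.0036  0.3334] F [ 0.3493 -0.2437  0.023 ] w 0.05985426236750321
target [0.4145, 0.004, 0.22] shift tool mm [  8.298  106.8714 -42.3861]
turn deg [-29.7486  -0.3927  -0.183 ]
```

Call:
{"fn": "drive_tool", "kwargs": {"plan": [[0,0.0214,-0.0085,-6,0,0,75],[0,0.0222,-0.0062,-6,0,0,75],[0,0.0227,-0.0038,-6,0,0,75],[0,0.023,-0.0014,-6,0,0,75],[0,0.023,0.001,-6,0,0,75]]}}

```text
time_s: 1.77
tool_pos: [0.4139, 0.0116, 0.2279]
tool_rot: [0.096, 0.703, -0.092, 0.699]
contact_force: [0.6, 0.2, 0.0]
gripper_width: 0.0603
```

```bash
python3 -c "
from h import *
show([.4145,.004,.22],72.8)
cv2.imwrite('pics/w1.png',cams.snapshot('wrist'))
cv2.imwrite('pics/t1.png',cams.snapshot('top'))
"
```

```text
t 1.77 tcp [0.4139 0.0116 0.2279] ext [-0.2888  0.0881] jaw deg 74.7 down [-0.0052  0.0066 -1.    ] q [-0.1734  0.0781 -0.2926  1.2064  0.0056  0.0931] F [0.5735 0.2092 0.0494] w 0.06031373595298284
target [0.4145, 0.004, 0.22] shift tool mm [ 7.8306 -7.1555  2.6681]
turn deg [ 1.9259 -0.3914 -0.2802]
```

View pics/w1.png

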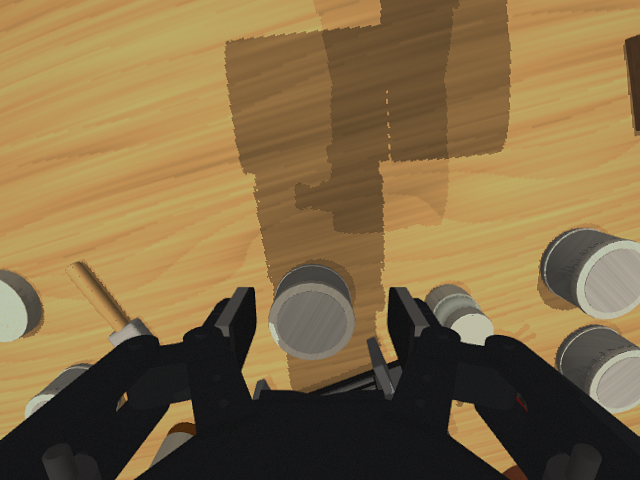

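View pics/t1.png

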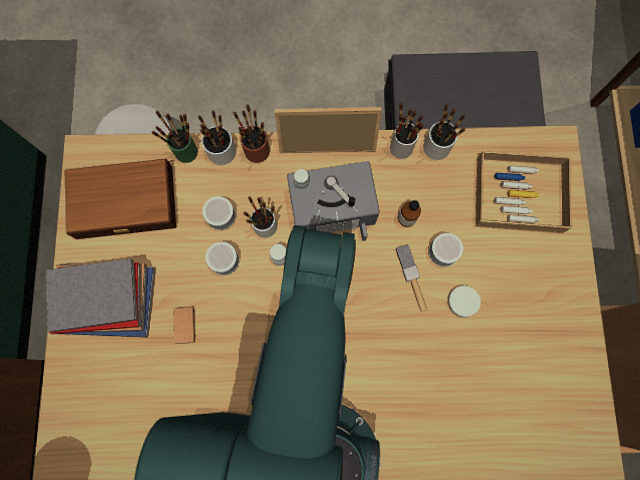

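The wrist view shows the tub lid at about (312,317), between the fingers and ahead of them, with the extractor at the bottom edge. I'll cross-check the tub from this view and compare it with the top view.

```bash
python3 -c "
from h import *
w=cams.camera_info('wrist');t=cams.camera_info('top')
l=plane(w,(269,314),.064);rr=plane(w,(355,314),.064);c=plane(w,(312,317),.064)
print(l,rr,np.linalg.norm(l-rr),c)
print(tri(w,(312,317),t,(332.1,268.8)))
print(plane(w,(312,317),.064), proj(w,[.51,-.0256,.064]))
E=w['extrinsics'];print('cam',-E[:3,:3].T@E[:3,3],E[2,:3])
cv2.imwrite('pics/s1.png',cams.snapshot('scene'))
"
```

```text
[ 0.4882 -0.0618  0.064 ] [0.5115 0.0228 0.064 ] 0.08781234923560337 [ 0.5031 -0.0204  0.064 ]
(array([ 0.5132, -0.0247,  0.043 ]), np.float64(0.001982035381455102))
[ 0.5031 -0.0204  0.064 ] [[308.9766 324.0602]]
cam [0.3487 0.0296 0.3707] [ 0.2539 -0.0629 -0.9652]
```

View pics/s1.png

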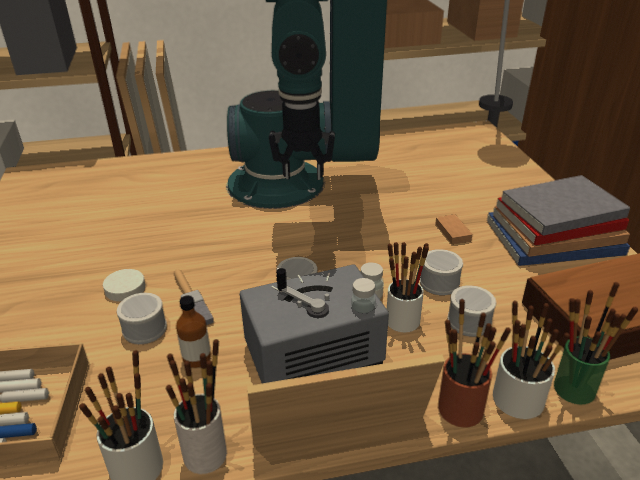

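Call:
{"fn": "drive_tool", "kwargs": {"plan": [[0.03,-0.007,0.0027,1.9,-0.4,-0.3,75],[0.04,0,0,0,0,0,75],[0.04,0,0,0,0,0,75],[0.04,0,0,0,0,0,75],[0.03,0,0,0,0,0,75]]}}

```text
time_s: 2.33
tool_pos: [0.4178, -0.0001, 0.0474]
tool_rot: [0.11, 0.694, -0.112, 0.703]
contact_force: [0.7, 0.5, -0.7]
gripper_width: 0.0602
```

```bash
python3 -c "
from h import *
show([.4145,.004,.012],72.8)"
```

```text
t 2.33 tcp [ 0.4178 -0.0001  0.0474] ext [-0.2867  0.076 ] jaw deg 71.9 down [ 0.013  -0.0044 -0.9999] q [-0.1945  0.2269 -0.6583  0.6719 -0.0018  0.121 ] F [ 0.7026  0.5109 -0.6926] w 0.060211017845348234
target [0.4145, 0.004, 0.012] shift tool mm [35.2919  2.8587 -4.8676]
turn deg [-0.8762  0.7889  0.014 ]
```

Call:
{"fn": "drive_tool", "kwargs": {"plan": [[0.015,0.003,-0.004,-0.9,0.8,0,75],[0.013,0,0,0,0,0,75],[0.006,0,0,0,0,0,75],[0,0,0.0,0,0,0,75],[0,0,0,0,0,0,75]]}}

```text
time_s: 2.75
tool_pos: [0.409, 0.0012, 0.0066]
tool_rot: [0.11, 0.702, -0.11, 0.694]
contact_force: [0.2, -0.1, -0.5]
gripper_width: 0.0606
```

```bash
python3 -c "
from h import *
show([.4145,.004,.012],72.8)
cv2.imwrite('pics/w2.png',cams.snapshot('wrist'))
cv2.imwrite('pics/s2.png',cams.snapshot('scene'))
"
```

```text
t 2.75 tcp [0.409  0.0012 0.0066] ext [-0.2952  0.0786] jaw deg 72.1 down [-0.0113  0.0012 -0.9999] q [-0.1963  0.2888 -0.7194  0.5739 -0.0011  0.1161] F [ 0.2171 -0.0934 -0.461 ] w 0.06061557814120041
target [0.4145, 0.004, 0.012] shift tool mm [-5.4771  4.3944  4.3252]
turn deg [-0.7013 -0.6353  0.1313]
```

View pics/w2.png

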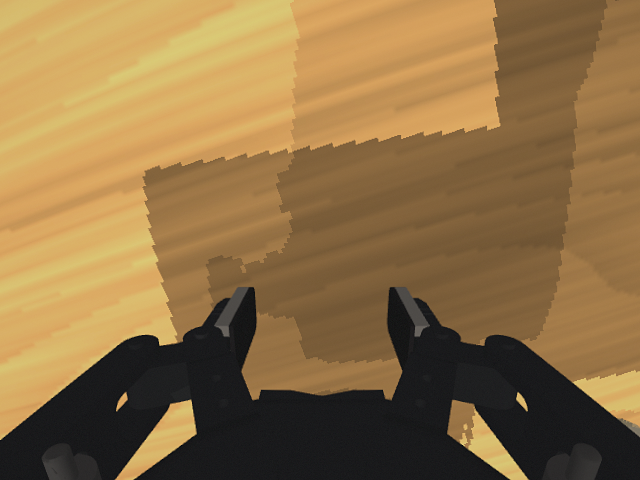

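Call:
{"fn": "drive_tool", "kwargs": {"plan": [[-0.005,0.004,0.012,-0.7,-0.6,0,75],[0,0,0.012,0,0,0,75],[0,0,0.01,0,0,0,75],[0,0,0.006,0,0,0,75],[0,0,0.004,0,0,0,75]]}}

```text
time_s: 3.27
tool_pos: [0.457, -0.0096, 0.0152]
tool_rot: [0.105, 0.697, -0.107, 0.701]
contact_force: [0.8, 0.3, 0.1]
gripper_width: 0.0601
```

```bash
python3 -c "
from h import *
show([.5468,-.0369,.012],72.8)
cv2.imwrite('pics/s3.png',cams.snapshot('scene'))
cv2.imwrite('pics/t3.png',cams.snapshot('top')[130:310,220:460].repeat(3,0).repeat(3,1))
"
```

```text
t 3.27 tcp [ 0.457  -0.0096  0.0152] ext [-0.2494  0.0605] jaw deg 72.8 down [ 0.0054 -0.0034 -1.    ] q [-0.1982  0.3316 -0.6115  0.6218 -0.0023  0.1027] F [0.8248 0.2935 0.1002] w 0.06011469925092928
target [0.5468, -0.0369, 0.012] shift tool mm [ 3.773   0.5699 93.7849]
turn deg [-0.0388  0.3532  0.0957]
```

View pics/s3.png

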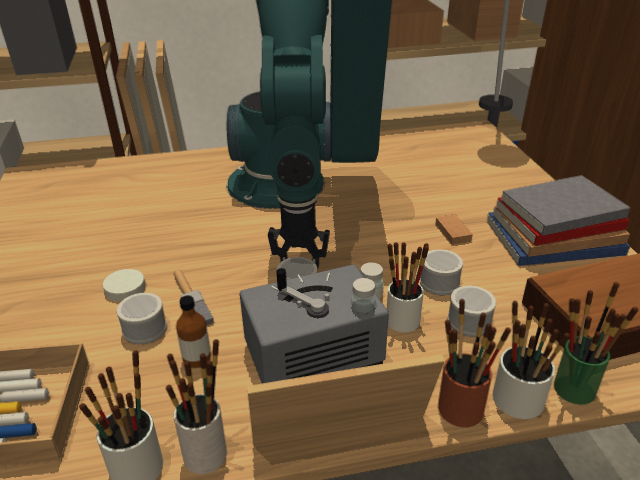

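View pics/t3.png

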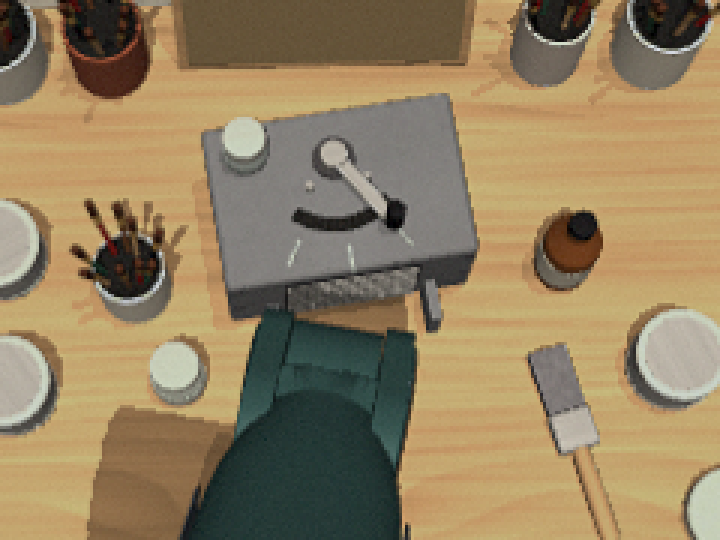

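The scene view shows the gripper just behind the tub and upright. I'm on the line, with about 94 mm to go. Pushing in steady steps.

Call:
{"fn": "drive_tool", "kwargs": {"plan": [[0.003,0,0.006,0,0.3,0,75],[0,0,0.007,0,0,0,75],[0,0,0.008,0,0,0,75],[0,0,0.008,0,0,0,75],[0,0,0.008,0,0,0,75]]}}

```text
time_s: 3.78
tool_pos: [0.4883, -0.0194, 0.0105]
tool_rot: [0.106, 0.703, -0.106, 0.695]
contact_force: [-11.6, 4.2, 14.2]
gripper_width: 0.0603
```

```bash
python3 -c "
from h import *
show([.5468,-.0369,.012],72.8)
cv2.imwrite('pics/s4.png',cv2.resize(cams.snapshot('scene')[200:350,220:420],None,fx=4,fy=4))
cv2.imwrite('pics/t4.png',cams.snapshot('top')[130:310,220:460].repeat(3,0).repeat(3,1))
"
```

```text
t 3.78 tcp [ 0.4883 -0.0194  0.0105] ext [-0.22   0.046] jaw deg 72.8 down [-0.0105  0.0015 -0.9999] q [-0.2063  0.3898 -0.5258  0.6659 -0.0007  0.094 ] F [-11.5807   4.225   14.2089] w 0.06034584024165427
target [0.5468, -0.0369, 0.012] shift tool mm [-2.1616  0.6221 61.0233]
turn deg [-0.0053 -0.6007  0.0968]
```

View pics/s4.png

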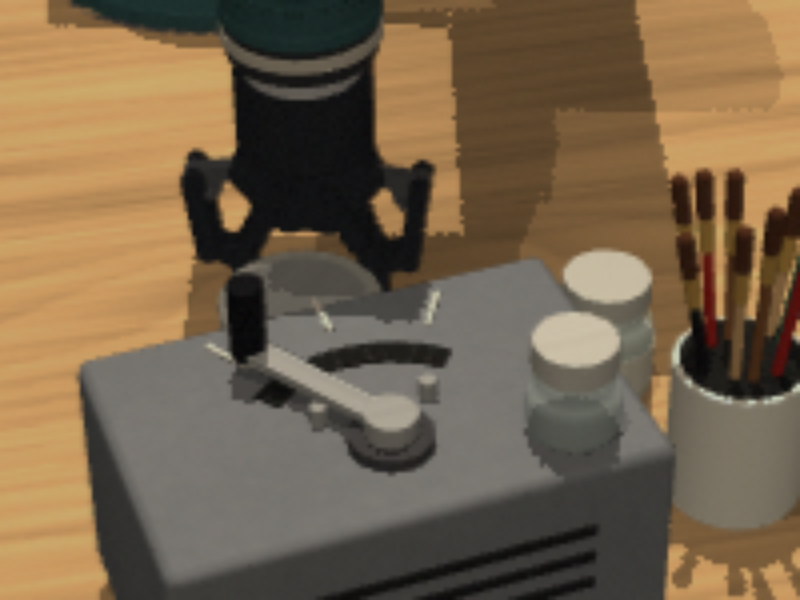

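View pics/t4.png

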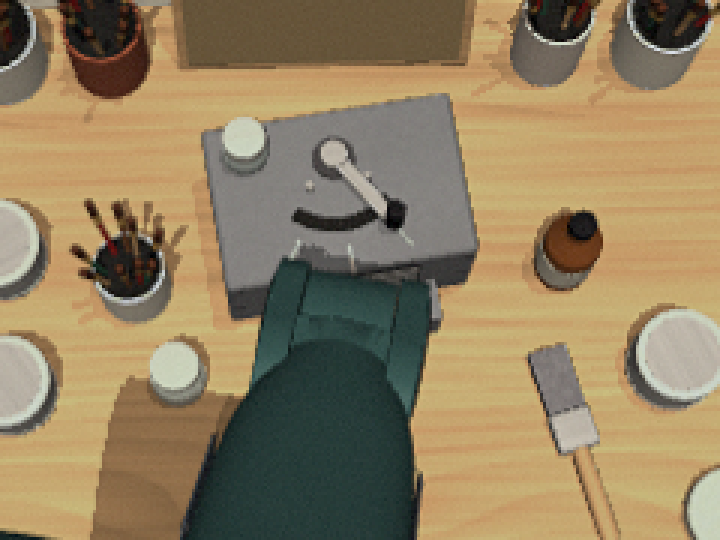

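The push works: about 12 N horizontal, but also 14 N vertical because I drifted down while in contact. I'll back off, reset the height, and push level.

Call:
{"fn": "drive_tool", "kwargs": {"plan": [[0,0,-0.006,0,0,0,75],[-0.003,0,-0.003,0,-0.6,0,75],[0,0,0,0,0,0,75],[0,0,0,0,0,0,75],[0,0,0,0,0,0,75]]}}

```text
time_s: 4.3
tool_pos: [0.4806, -0.0172, 0.0136]
tool_rot: [0.105, 0.698, -0.107, 0.7]
contact_force: [0.1, -0.1, 0.1]
gripper_width: 0.0604
```

```bash
python3 -c "
from h import *
show([.5468,-.0369,.014],72.8)
im=cams.snapshot('scene');cv2.imwrite('pics/s5.png',cv2.resize(im[200:350,220:420],None,fx=4,fy=4))
"
```

```text
t 4.30 tcp [ 0.4806 -0.0172  0.0136] ext [-0.2273  0.0494] jaw deg 72.8 down [ 0.0023 -0.0027 -1.    ] q [-0.2041  0.3678 -0.5539  0.6463 -0.0021  0.0966] F [ 0.0837 -0.1259  0.0643] w 0.06041651273785597
target [0.5468, -0.0369, 0.014] shift tool mm [-0.2427  0.747  69.071 ]
turn deg [-0.025   0.1698  0.1073]
```

View pics/s5.png

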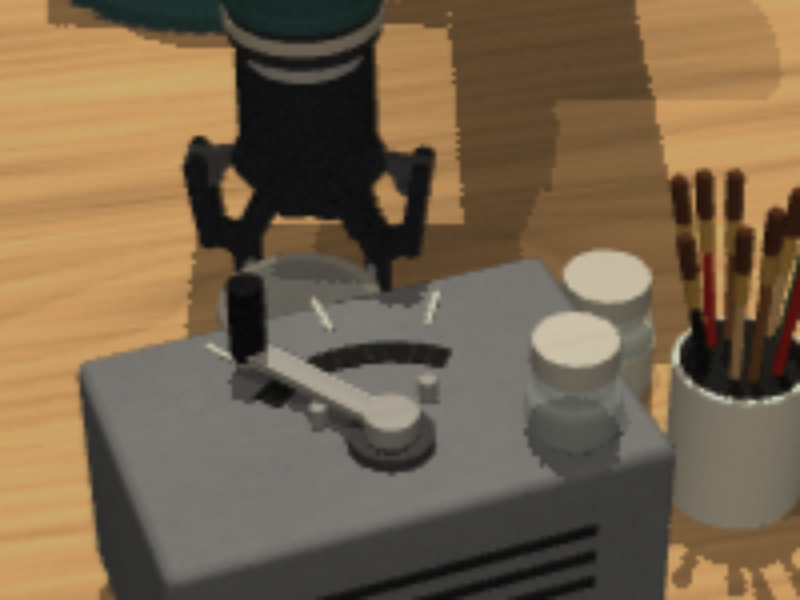

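Call:
{"fn": "drive_tool", "kwargs": {"plan": [[0,0.0005,0.008,0,0,0,75],[0,0,0.006,0,0,0,75],[0,0,0.006,0,0,0,75],[0,0,0.006,0,0,0,75],[0,0,0.006,0,0,0,75]]}}

```text
time_s: 4.77
tool_pos: [0.5113, -0.0261, 0.0132]
tool_rot: [0.105, 0.7, -0.106, 0.698]
contact_force: [-3.7, 1.6, 1.3]
gripper_width: 0.0605
```

```bash
python3 -c "
from h import *
show([.5468,-.0369,.014],72.8)"
```

```text
t 4.77 tcp [ 0.5113 -0.0261  0.0132] ext [-0.1983  0.0358] jaw deg 72.8 down [-0.0025 -0.0014 -1.    ] q [-0.2093  0.4129 -0.4729  0.6872 -0.0019  0.091 ] F [-3.7174  1.6285  1.2902] w 0.06049136488799606
target [0.5468, -0.0369, 0.014] shift tool mm [-0.8684  0.214  37.0761]
turn deg [-0.0035 -0.1138  0.1186]
```

Clean now at about 4 N. Continuing.

Call:
{"fn": "drive_tool", "kwargs": {"plan": [[0,0,0.005,0,0,0,75],[0,0,0.005,0,0,0,75],[0,0,0.005,0,0,0,75],[0,0,0.004,0,0,0,75],[0,0,0.004,0,0,0,75]]}}

```text
time_s: 5.18
tool_pos: [0.5341, -0.0332, 0.0124]
tool_rot: [0.105, 0.702, -0.106, 0.696]
contact_force: [-8.3, 3.0, 7.8]
gripper_width: 0.0603
```

```bash
python3 -c "
from h import *
show([.5468,-.0369,.014],72.8)
im=cams.snapshot('scene');cv2.imwrite('pics/s6.png',cv2.resize(im[200:350,220:420],None,fx=4,fy=4))
cv2.imwrite('pics/t6.png',cams.snapshot('top')[130:310,220:460].repeat(3,0).repeat(3,1))
"
```

```text
t 5.18 tcp [ 0.5341 -0.0332  0.0124] ext [-0.177   0.0253] jaw deg 72.8 down [-0.0078  0.0004 -1.    ] q [-0.2137  0.4482 -0.4095  0.7208 -0.0013  0.0864] F [-8.2953  2.9871  7.8336] w 0.060303093519951036
target [0.5468, -0.0369, 0.014] shift tool mm [-1.6717  0.2139 13.2601]
turn deg [ 0.0056 -0.4317  0.1109]
```

View pics/t6.png

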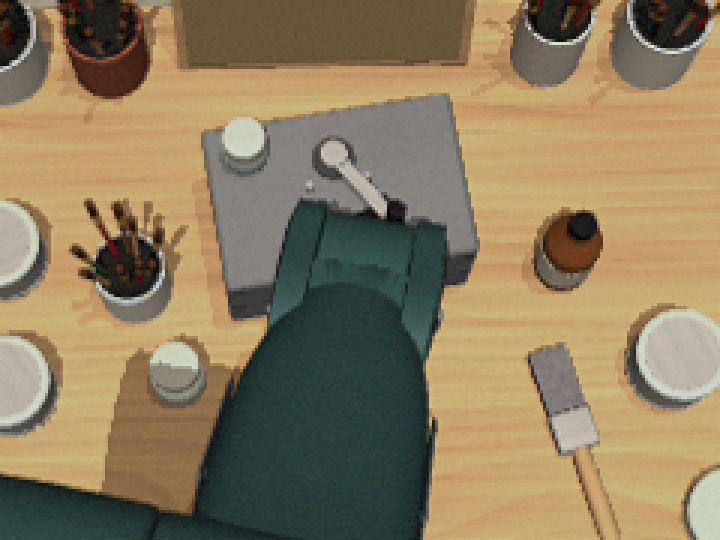

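View pics/s6.png

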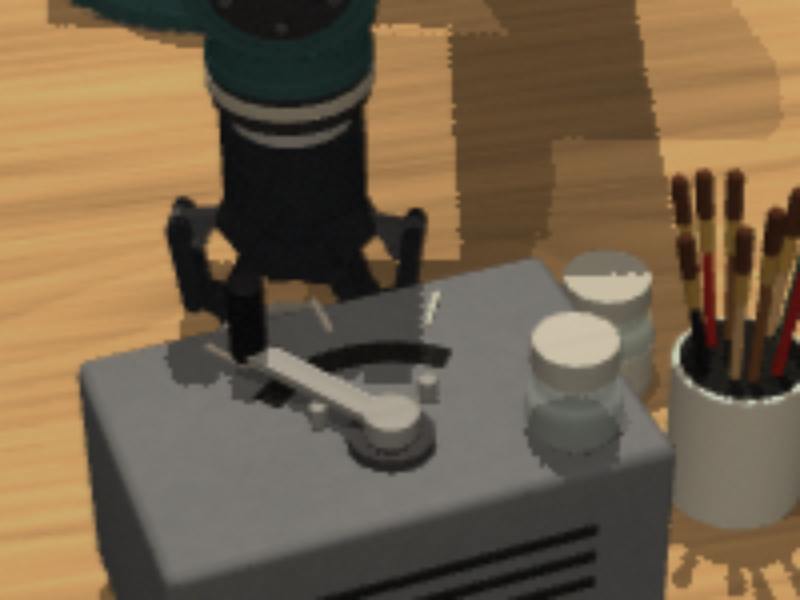

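Call:
{"fn": "drive_tool", "kwargs": {"plan": [[0,0,-0.006,0,-0.4,0,75],[-0.0015,0,0,0,0,0,75],[0,0,0,0,0,0,75],[0,0.001,0.005,0,0,0,75],[0,0.0015,0.004,0,0,0,75]]}}

```text
time_s: 5.7
tool_pos: [0.5391, -0.0324, 0.0142]
tool_rot: [0.105, 0.698, -0.107, 0.7]
contact_force: [-3.6, -1.0, -1.0]
gripper_width: 0.0605
```

```bash
python3 -c "
from h import *
show([.5468,-.0369,.014],72.8)"
```

```text
t 5.70 tcp [ 0.5391 -0.0324  0.0142] ext [-0.1719  0.0253] jaw deg 72.8 down [ 0.0021 -0.0032 -1.    ] q [-0.2095  0.447  -0.4053  0.7157 -0.0027  0.0913] F [-3.6157 -1.0309 -0.9745] w 0.06052845839368401
target [0.5468, -0.0369, 0.014] shift tool mm [ 0.2392 -2.0476  8.7139]
turn deg [-0.0313  0.1675  0.1376]
```

Call:
{"fn": "drive_tool", "kwargs": {"plan": [[0,0.0008,0.003,0,0,0,75],[0,0.0008,0.003,0,0,0,75],[0,0.0008,0.0025,0,0,0,75],[0,0.0008,0.0025,0,0,0,75],[0,0.0005,0.002,0,0,0,75]]}}

```text
time_s: 6.12
tool_pos: [0.548, -0.0326, 0.0127]
tool_rot: [0.104, 0.703, -0.108, 0.695]
contact_force: [-17.4, -1.1, 10.1]
gripper_width: 0.0603
```

```bash
python3 -c "
from h import *
show([.5468,-.0369,.014],72.8)"
```

```text
t 6.12 tcp [ 0.548  -0.0326  0.0127] ext [-0.1631  0.0237] jaw deg 72.7 down [-0.0108 -0.004  -0.9999] q [-0.2047  0.4682 -0.3702  0.7421 -0.0061  0.0973] F [-17.3558  -1.0844  10.146 ] w 0.060288378242857335
target [0.5468, -0.0369, 0.014] shift tool mm [-1.2321 -4.4436  0.0986]
turn deg [-0.1042 -0.5216  0.4033]
```

Force has jumped to 17 N where the tub should touch (-0.125). One more small press will show whether it moves.

Call:
{"fn": "drive_tool", "kwargs": {"plan": [[0,0.0005,0.003,0,-0.4,0.3,75],[0,0.0005,0.003,0,0,0,75],[0,0.0005,0.003,0,0,0,75],[0,0,0.003,0,0,0,75],[0,0,0.003,0,0,0,75]]}}

```text
time_s: 6.53
tool_pos: [0.5472, -0.0327, 0.0119]
tool_rot: [0.105, 0.71, -0.107, 0.688]
contact_force: [-24.5, 5.3, 23.3]
gripper_width: 0.0603
```

```bash
python3 -c "
from h import *
show([.5468,-.0369,.014],72.8)"
```

```text
t 6.53 tcp [ 0.5472 -0.0327  0.0119] ext [-0.1639  0.0237] jaw deg 72.7 down [-0.0314  0.0023 -0.9995] q [-0.2062  0.4805 -0.35    0.7716 -0.0041  0.0956] F [-24.5109   5.2815  23.2723] w 0.06029566378434923
target [0.5468, -0.0369, 0.014] shift tool mm [-2.0495 -4.139   0.7863]
turn deg [-0.0889 -1.7579  0.4049]
```

The TCP has stalled with rising force, so the tub is against the grille. Retreating straight back, then up.

Call:
{"fn": "drive_tool", "kwargs": {"plan": [[0,0,-0.006,0,0,0,75],[0,0,-0.012,0,-1.5,0,75],[0,0,-0.02,0,0,0,75],[0,0,-0.03,0,0,0,75],[-0.01,0,-0.03,0,0,0,75]]}}

```text
time_s: 6.95
tool_pos: [0.4578, -0.0042, 0.0219]
tool_rot: [0.104, 0.699, -0.109, 0.699]
contact_force: [-0.9, 0.1, -0.1]
gripper_width: 0.06
```

Call:
{"fn": "drive_tool", "kwargs": {"plan": [[-0.04,0,-0.01,0,0,0,150],[-0.04,0,0,0,0,0,255],[-0.04,0,0,0,0,0,255],[-0.04,0,0,0,0,0,255],[-0.04,0,0,0,0,0,255]]}}

```text
time_s: 7.37
tool_pos: [0.4389, 0.0031, 0.2242]
tool_rot: [0.104, 0.703, -0.107, 0.695]
contact_force: [1.9, 0.2, -0.5]
gripper_width: 0.0007
```

```bash
python3 -c "
from h import *
show()
w=cams.camera_info('wrist')
cv2.imwrite('pics/w7.png',cams.snapshot('wrist'))
im=cams.snapshot('scene');cv2.imwrite('pics/s7.png',cv2.resize(im[200:350,220:420],None,fx=4,fy=4))
cv2.imwrite('pics/t7.png',cams.snapshot('top')[130:310,220:460].repeat(3,0).repeat(3,1))
"
```

```text
t 7.37 tcp [0.4389 0.0031 0.2242] ext [-0.2653  0.0758] jaw deg 72.8 down [-0.0128 -0.0024 -0.9999] q [-0.176   0.1276 -0.2452  1.2102 -0.0046  0.1246] F [ 1.8525  0.2463 -0.4787] w 0.0007472260662558484
```

View pics/w7.png

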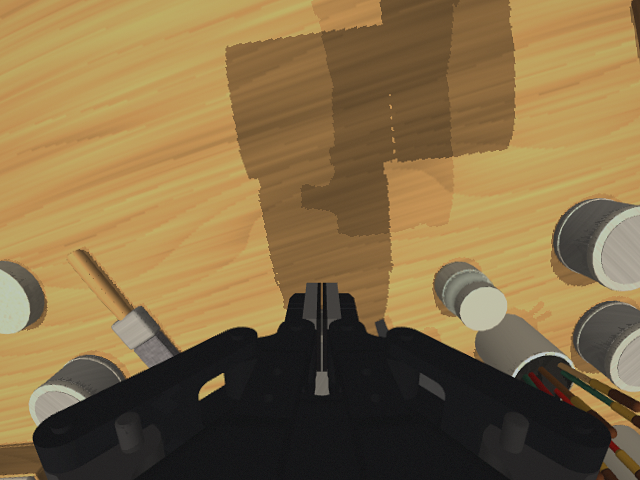

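View pics/t7.png

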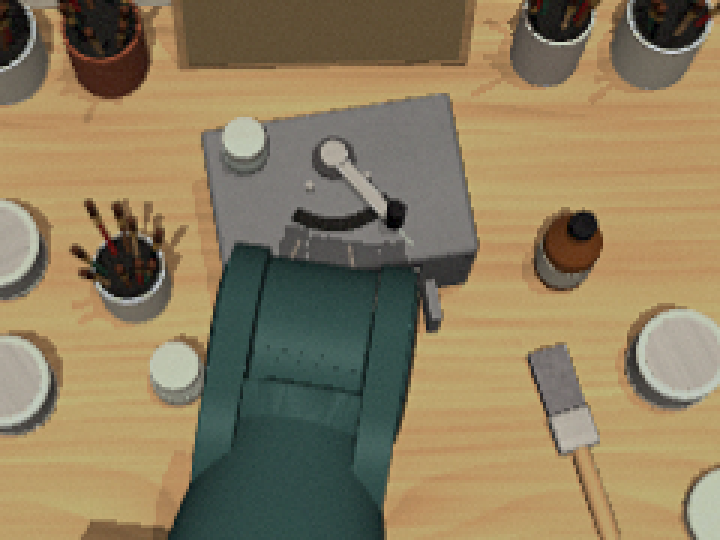

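The arm hides the tub from above. I'll swing right on the way to the lever, turning the jaw to 8.9°, and look from there.

Call:
{"fn": "drive_tool", "kwargs": {"plan": [[-0.008,-0.0209,0.0077,7,0,0,255],[-0.008,-0.0198,0.0102,7,0,0,255],[-0.008,-0.0184,0.0125,7,0,0,255],[-0.008,-0.0168,0.0147,7,0,0,255],[-0.008,-0.0149,0.0166,7,0,0,255]]}}

```text
time_s: 7.93
tool_pos: [0.4472, -0.1091, 0.2623]
tool_rot: [0.313, 0.636, -0.316, 0.63]
contact_force: [-0.0, -0.3, 0.7]
gripper_width: 0.0003
```

Call:
{"fn": "drive_tool", "kwargs": {"plan": [[-0.004,-0.0127,0.0183,7,0,0,255],[0,-0.0103,0.0198,7,0,0,255],[0,-0.0077,0.0209,6,0,0,255],[0,-0.005,0.0217,5,0,0,255],[0,-0.0022,0.0222,4,0,0,255]]}}

```text
time_s: 8.35
tool_pos: [0.4546, -0.2266, 0.2634]
tool_rot: [0.467, 0.532, -0.472, 0.526]
contact_force: [0.6, -0.2, -0.4]
gripper_width: -0.0005
```

```bash
python3 -c "
from h import *
p=e2w(-.048,-.095);show([*p,.25],8.9)
im=cams.snapshot('scene');cv2.imwrite('pics/s8.png',cv2.resize(im[200:350,220:420],None,fx=4,fy=4))
im=cams.snapshot('top');cv2.imwrite('pics/t8full.png',im);cv2.imwrite('pics/t8.png',cv2.resize(im[150:300,240:440],None,fx=4,fy=4,interpolation=cv2.INTER_CUBIC))
"
```

```text
t 8.35 tcp [ 0.4546 -0.2266  0.2634] ext [-0.2854 -0.1535] jaw deg 6.9 down [-0.0109  0.0007 -0.9999] q [-0.6198  0.2331 -0.003   1.344  -0.0057  0.8313] F [ 0.5873 -0.2497 -0.3561] w -0.0004574037071181216
target [np.float64(0.6800754131415188), np.float64(-0.13208228579046644), 0.25] shift tool mm [ 11.0166 235.3017 -66.9272]
turn deg [-2.0416 -0.1277  0.6117]
```

View pics/t8.png

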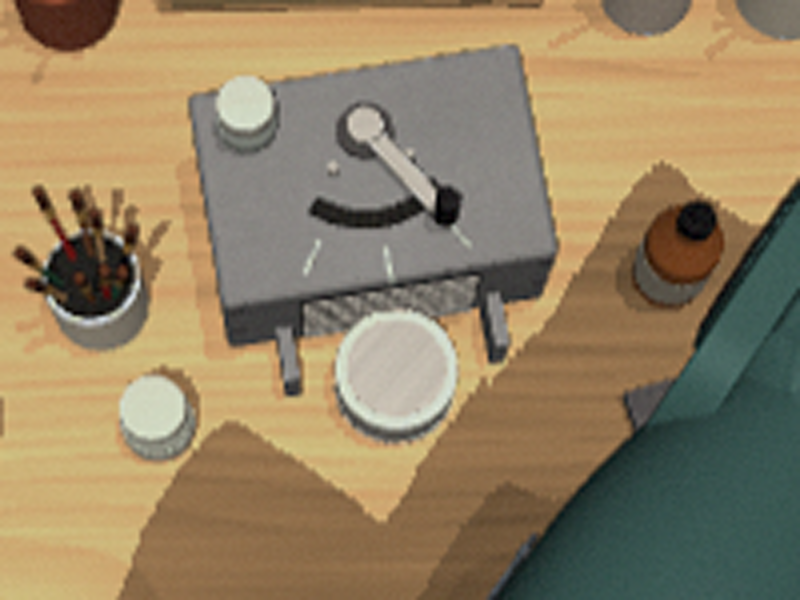

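View pics/s8.png

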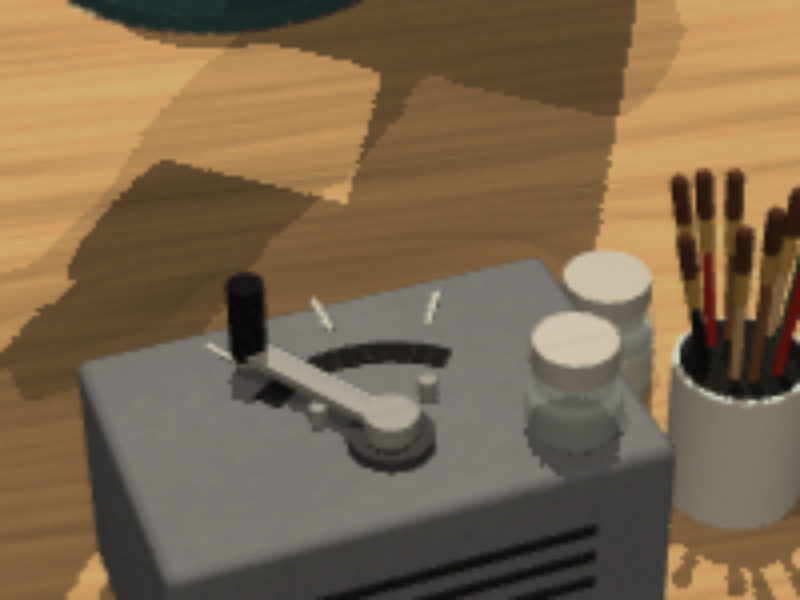

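The tub now stands in the bay, with its lid at crop (396,370). I'll measure its distance from the grille.

Run:
```python
from h import *
t=cams.camera_info("top")
T=lambda u,v:((u+.5)/4-.5+240,(v+.5)/4-.5+150)
im=cv2.imread('pics/t8.png')
hsv=cv2.cvtColor(im,cv2.COLOR_BGR2HSV)
m=((hsv[...,2]>165)&(hsv[...,1]<60)).astype(np.uint8)*255
m[:300]=0;m[450:]=0;m[:,:325]=0;m[:,470:]=0
cs,_=cv2.findContours(m,0,1);c=max(cs,key=cv2.contourArea)
e=cv2.fitEllipse(cv2.convexHull(c));print(e)
for uv in (e[0],(396,370)): 
    p=plane(t,T(*uv),.064);print(p,w2e(p))
for uv in((335,370),(457,370),(396,310),(396,430)): p=plane(t,T(*uv),.064);print(p[:2],w2e(p))
# same method on initial
# grille foot: line where grille meets; wings tips heights
for n,uv,z in [("wingL tip top",(291,392),0.0),("wingR tip",(497,360),0.0)]: print(n,w2e(plane(t,T(*uv),z)))
for n,uv,z in [("wingL tip top",(284,361),0.06),("wingR tip",(497,327),0.06)]: print(n,w2e(plane(t,T(*uv),z)))
```

```text
((396.28009033203125, 368.4552001953125), (119.61732482910156, 123.2706069946289), 98.42706298828125)
[ 0.5881 -0.0461  0.064 ] [-0.1255  0.0042]
[ 0.587  -0.0459  0.064 ] [-0.1266  0.0046]
[ 0.5878 -0.0017] [-0.119   0.0481]
[ 0.5862 -0.09  ] [-0.1343 -0.0389]
[ 0.6318 -0.047 ] [-0.0825 -0.0035]
[ 0.5427 -0.0447] [-0.1702  0.0126]
wingL tip top [-0.1153  0.0807]
wingR tip [-0.1179 -0.0763]
wingL tip top [-0.105   0.0832]
wingR tip [-0.1068 -0.0739]
```

The tub measures (-0.1255, +0.004) in the extractor frame against -0.125 for contact, so it is in place. Now the lever: move to the approach point right of the knob.

Call:
{"fn": "drive_tool", "kwargs": {"plan": [[0,0.04,-0.011,-1,0,0.3,255],[0,0.04,-0.011,-1,0,0.3,255],[0,0.04,-0.011,0,0,0,255],[0,0.04,-0.011,0,0,0,255],[0,0.035,-0.01,0,0,0,255]]}}

```text
time_s: 8.87
tool_pos: [0.6412, -0.1459, 0.2586]
tool_rot: [0.461, 0.538, -0.461, 0.534]
contact_force: [-0.1, -0.5, 0.4]
gripper_width: 0.0002
```

```bash
python3 -c "
from h import *
p=e2w(-.048,-.095);show([*p,.25],8.9)
print('knob ext',w2e([.6797,-.0808]),'model',.03-.085*np.cos(.55),-.085*np.sin(.55))"
```

```text
t 8.87 tcp [ 0.6412 -0.1459  0.2586] ext [-0.0886 -0.1027] jaw deg 8.7 down [-0.004   0.0037 -1.    ] q [-0.3485  0.5059  0.41    1.48    0.0021  1.0709] F [-0.0846 -0.5207  0.3539] w 0.0002327058681791366
target [np.float64(0.6800754131415188), np.float64(-0.13208228579046644), 0.25] shift tool mm [ 8.4484 40.5512 -7.7935]
turn deg [-0.224  -0.2433  0.1969]
knob ext [-0.0404 -0.0443] model -0.042464584375057984 -0.04442841445910604
```

Call:
{"fn": "drive_tool", "kwargs": {"plan": [[0,0.038,-0.006,0,0,0,255],[0.02,0.003,0,0,0,0,255],[0.025,0,0,0,0,0,255],[0.025,0,0,0,0,0,255],[0.012,0,0,0,0,0,255]]}}

```text
time_s: 9.28
tool_pos: [0.6948, -0.1248, 0.1703]
tool_rot: [0.459, 0.539, -0.455, 0.54]
contact_force: [-0.9, 0.6, -0.7]
gripper_width: -0.0001
```

```bash
python3 -c "
from h import *
p=e2w(-.048,-.090);show([*p,.168],8.9)
im=cams.snapshot('scene');cv2.imwrite('pics/s9.png',cv2.resize(im[200:350,220:420],None,fx=4,fy=4))
"
```

```text
t 9.28 tcp [ 0.6948 -0.1248  0.1703] ext [-0.0323 -0.0901] jaw deg 9.5 down [ 0.0042  0.0034 -1.    ] q [-0.2949  0.6019  0.3478  1.3138  0.0045  1.1096] F [-0.8582  0.6343 -0.6658] w -0.0001400031226739692
target [np.float64(0.6793018612100213), np.float64(-0.1271424864616195), 0.168] shift tool mm [  2.2277 -15.6756  -0.2814]
turn deg [ 0.629  -0.155  -0.2685]
```

View pics/s9.png

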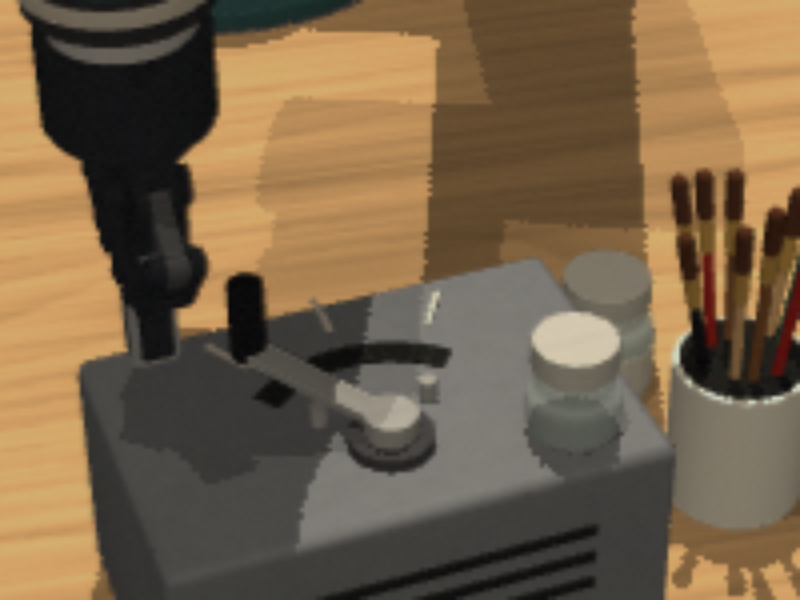

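The closed fingers stand right of the knob, at the right height. I'll correct x by -16 mm, then close in.

Call:
{"fn": "drive_tool", "kwargs": {"plan": [[0.002,-0.0125,0,0.6,0,-0.3,255],[0,-0.003,-0.004,0,0,0,255],[0,0,-0.005,0,0,0,255],[0,0,-0.005,0,0,0,255],[0,0,-0.004,0,0,0,255]]}}

```text
time_s: 9.75
tool_pos: [0.6753, -0.1061, 0.1651]
tool_rot: [0.458, 0.541, -0.459, 0.535]
contact_force: [-0.2, 0.2, -0.3]
gripper_width: 0.0002
```

```bash
python3 -c "
from h import *
p=e2w(-.048,.024);show([*p,.168],8.9)
"
```

```text
t 9.75 tcp [ 0.6753 -0.1061  0.1651] ext [-0.0487 -0.0686] jaw deg 9.2 down [-0.0062  0.0051 -1.    ] q [-0.2762  0.5691  0.2725  1.2815  0.0032  1.1348] F [-0.1824  0.2393 -0.2654] w 0.00019328187706541764
target [np.float64(0.661664877171882), np.float64(-0.014515061763909133), 0.168] shift tool mm [ -2.3591   1.1035 -92.5768]
turn deg [ 0.2546 -0.3441  0.3047]
```

Call:
{"fn": "drive_tool", "kwargs": {"plan": [[-0.002,0,-0.005,0.2,-0.3,0.3,255],[0,0,-0.007,0,0,0,255],[0,0,-0.008,0,0,0,255],[0,0,-0.008,0,0,0,255],[0,0,-0.008,0,0,0,255]]}}

```text
time_s: 10.17
tool_pos: [0.6677, -0.0738, 0.1685]
tool_rot: [0.456, 0.534, -0.465, 0.539]
contact_force: [0.4, 0.9, -1.0]
gripper_width: -0.0003
```

```bash
python3 -c "
from h import *
p=e2w(-.048,.024);show([*p,.168],8.9)
im=cams.snapshot('scene');cv2.imwrite('pics/s10.png',cv2.resize(im[200:350,220:420],None,fx=4,fy=4))
"
```

```text
t 10.17 tcp [ 0.6677 -0.0738  0.1685] ext [-0.0512 -0.0355] jaw deg 8.7 down [-0.0029 -0.0141 -0.9999] q [-0.2251  0.5414  0.231   1.2601 -0.0144  1.1935] F [ 0.3537  0.8645 -0.9517] w -0.0003384200099605754
target [np.float64(0.661664877171882), np.float64(-0.014515061763909133), 0.168] shift tool mm [ -0.278    3.0414 -59.5227]
turn deg [-0.1813  0.7717  0.2861]
```

View pics/s10.png

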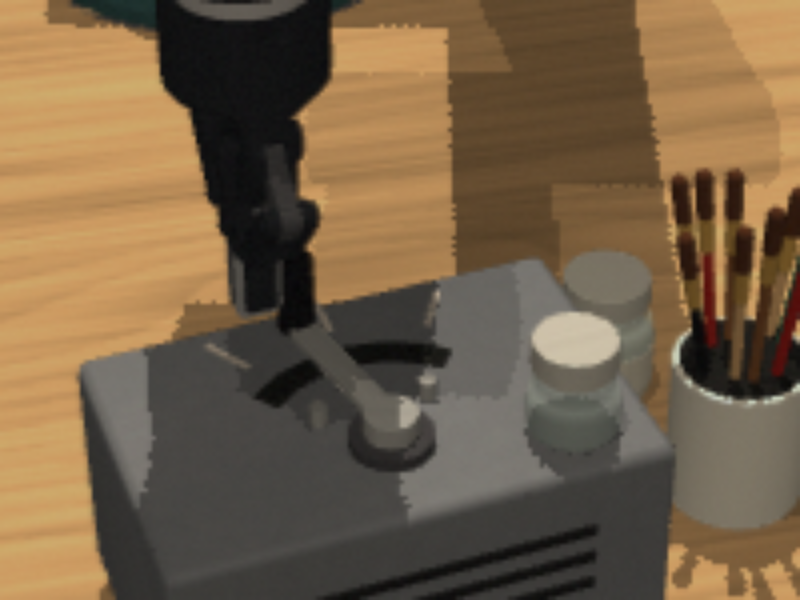

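The lever is turning with the fingers and is now near the first notch. Continuing.

Call:
{"fn": "drive_tool", "kwargs": {"plan": [[0,0.002,-0.008,0,0.7,0.3,255],[0,0,-0.008,0,0,0,255],[0,0,-0.008,0,0,0,255],[0,0,-0.008,0,0,0,255],[0,0,-0.006,0,0,0,255]]}}

```text
time_s: 10.63
tool_pos: [0.6652, -0.033, 0.1699]
tool_rot: [0.461, 0.534, -0.46, 0.539]
contact_force: [2.2, -3.9, -2.3]
gripper_width: -0.0
```

```bash
python3 -c "
from h import *
p=e2w(-.048,.024);show([*p,.168],8.9)
im=cams.snapshot('scene');cv2.imwrite('pics/s11.png',cv2.resize(im[200:350,220:420],None,fx=4,fy=4))
"
```

```text
t 10.63 tcp [ 0.6652 -0.033   0.1699] ext [-0.0474  0.0052] jaw deg 8.7 down [ 0.0052 -0.0035 -1.    ] q [-0.1708  0.5256  0.2062  1.2457 -0.0025  1.248 ] F [ 2.1518 -3.8918 -2.2585] w -4.437356782179745e-05
target [np.float64(0.661664877171882), np.float64(-0.014515061763909133), 0.168] shift tool mm [  1.7815  -0.6893 -18.8506]
turn deg [-0.1883  0.243  -0.2656]
```

View pics/s11.png

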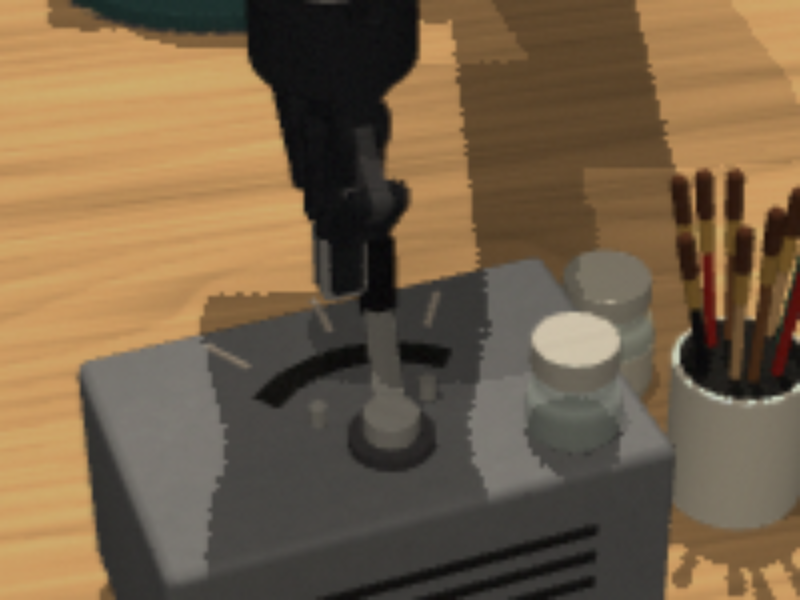

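Call:
{"fn": "drive_tool", "kwargs": {"plan": [[0.001,0,-0.006,0,0,0,255],[0,0,-0.005,0,0,0,255],[0,0,-0.004,0,0,0,255],[0,0,-0.003,0,0,0,255],[0,0,-0.001,0,0,0,255]]}}

```text
time_s: 11.1
tool_pos: [0.6624, -0.0116, 0.1693]
tool_rot: [0.46, 0.534, -0.46, 0.54]
contact_force: [3.0, -17.0, -2.4]
gripper_width: -0.0003
```

```bash
python3 -c "
from h import *
p=e2w(-.048,.024);show([*p,.168],8.9)
im=cams.snapshot('scene');cv2.imwrite('pics/s12.png',cv2.resize(im[200:350,220:420],None,fx=4,fy=4))
"
```

```text
t 11.10 tcp [ 0.6624 -0.0116  0.1693] ext [-0.0468  0.0268] jaw deg 8.8 down [ 0.0068 -0.0057 -1.    ] q [-0.1384  0.5183  0.1917  1.2367 -0.0047  1.2796] F [  3.0497 -17.044   -2.4172] w -0.0002624687169881407
target [np.float64(0.661664877171882), np.float64(-0.014515061763909133), 0.168] shift tool mm [ 1.3512 -1.1981  2.755 ]
turn deg [-0.1431  0.3806 -0.3333]
```

View pics/s12.png

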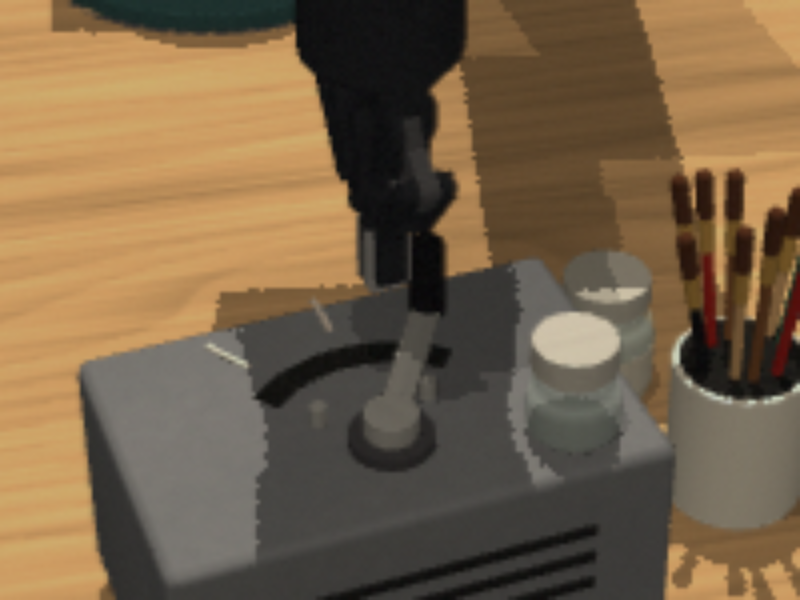

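The lever is at its stop pin with 17 N at the expected place. Backing off along the way I came, then up and away.

Call:
{"fn": "drive_tool", "kwargs": {"plan": [[0,0,0.006,0,0,0,255],[0,0,0.012,0,0,0,255],[-0.005,0,0.005,0,0,0,255],[-0.03,0,0,0,0,0,255],[-0.04,0,0,0,0,0,255]]}}

```text
time_s: 11.57
tool_pos: [0.6629, -0.0361, 0.2397]
tool_rot: [0.459, 0.537, -0.463, 0.536]
contact_force: [0.3, -0.1, 0.4]
gripper_width: -0.0
```

Call:
{"fn": "drive_tool", "kwargs": {"plan": [[-0.03,-0.01,0,0,0,0,255],[0,-0.04,0.005,0,0,0,255],[0,-0.04,0.02,0,0,0,255],[0,-0.04,0.03,0,0,0,255],[0,-0.04,0.04,0,0,0,255]]}}

```text
time_s: 11.98
tool_pos: [0.5285, -0.1391, 0.2812]
tool_rot: [0.461, 0.533, -0.457, 0.543]
contact_force: [0.9, -1.1, 0.3]
gripper_width: 0.0003
```

Call:
{"fn": "drive_tool", "kwargs": {"plan": [[0,-0.03,0.03,0,0,0,255],[0,-0.03,0.03,0,0,0,255],[0,-0.02,0.03,0,0,0,255],[0,0,0.02,0,0,0,255],[0,0,0,0,0,0,255]]}}

```text
time_s: 12.4
tool_pos: [0.4606, -0.2666, 0.285]
tool_rot: [0.463, 0.53, -0.458, 0.543]
contact_force: [0.0, 0.8, -0.7]
gripper_width: -0.0002
```

```bash
python3 -c "
from h import *
show()
im=cams.snapshot('scene');cv2.imwrite('pics/s13full.png',im);cv2.imwrite('pics/s13.png',cv2.resize(im[240:390,230:430],None,fx=4,fy=4,interpolation=cv2.INTER_CUBIC))
im=cams.snapshot('top');cv2.imwrite('pics/t13full.png',im);cv2.imwrite('pics/t13.png',cv2.resize(im[150:300,240:440],None,fx=4,fy=4,interpolation=cv2.INTER_CUBIC))
"
```

```text
t 12.40 tcp [ 0.4606 -0.2666  0.285 ] ext [-0.2856 -0.1939] jaw deg 8.7 down [ 0.0193 -0.0074 -0.9998] q [-0.6813  0.251   0.0794  1.3795  0.0065  0.7372] F [ 0.0342  0.7812 -0.7221] w -0.00016157743960737596
```

View pics/t13.png

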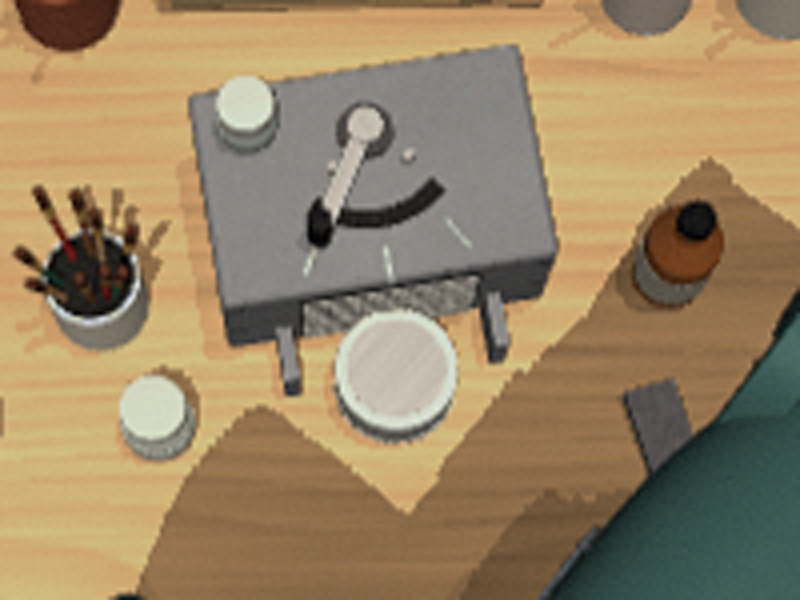

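View pics/s13.png

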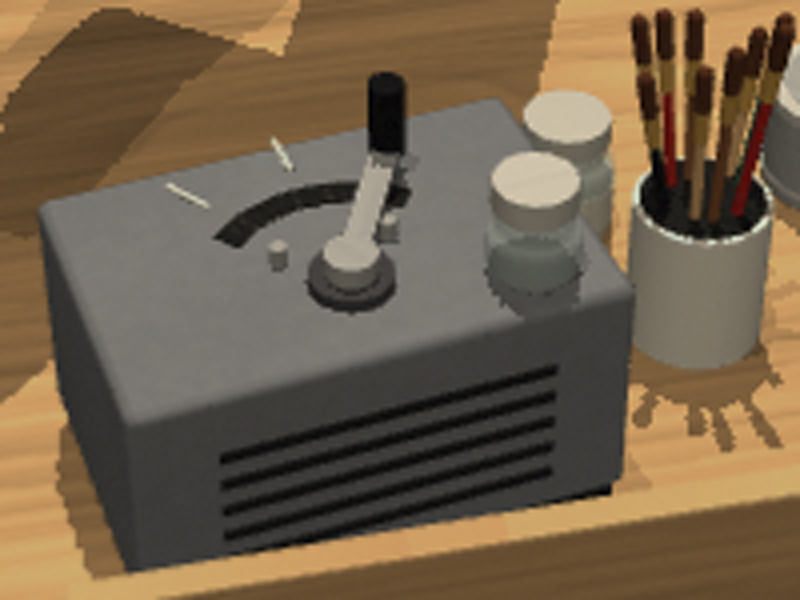

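View pics/t13full.png

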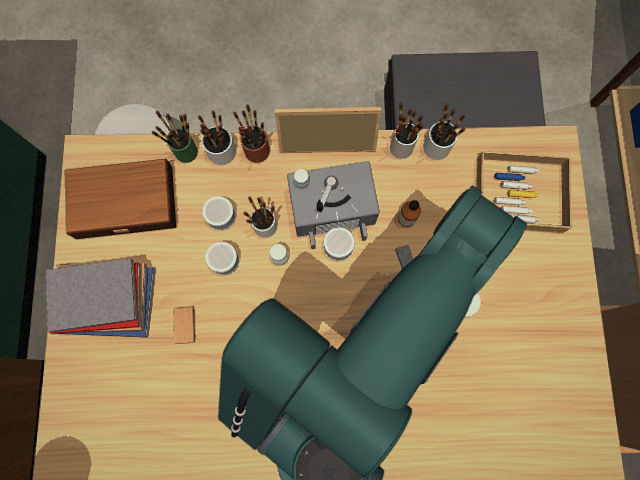

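The knob is at crop (320,212) in top and (387,82) in scene, and the bar lies against the stop pin. Next I'll check the angle and the bystanders, comparing images with the start.

Run:
```python
from h import *
t=cams.camera_info("top");s=cams.camera_info("scene")
T=lambda u,v:((u+.5)/4-.5+240,(v+.5)/4-.5+150)
S=lambda u,v:((u+.5)/4-.5+230,(v+.5)/4-.5+240)
piv=e2w(.03,0)
for a,b in [((450,192),(206,120)),((320,208),(387,79))]:
    p,g=tri(t,T(*a),s,S(*b));v=w2e(p)-np.array([.03,0]);print(p,g,"lever",np.arctan2(v[1],-v[0])+.55,np.hypot(*v))
    # bar-based angle
for a,b in [((366,122),(430,195)),((366,122),(330,195))]:
    P=plane(t,T(*a),.156);Q=plane(t,T(*b),.156);v=w2e(Q)-w2e(P);print("bar",np.arctan2(v[1],-v[0])+.55)
d=cv2.absdiff(cv2.imread('pics/s13full.png'),cv2.imread('pics/scene0.png')).max(2)
# shift of bystanders by phase correlation
for n,A,B,bx in [("potT","pics/top0.png","pics/t13full.png",(245,190,35,50)),("medT","pics/top0.png","pics/t13full.png",(266,240,28,28)),("pigT","pics/top0.png","pics/t13full.png",(290,166,24,24)),("botT","pics/top0.png","pics/t13full.png",(396,196,28,34)),("boxT","pics/top0.png","pics/t13full.png",(168,300,32,48)),("brushS","pics/scene0.png","pics/s13full.png",(168,265,50,62)),("rollS","pics/scene0.png","pics/s13full.png",(98,262,54,40))]:
    x,y,w,h=bx;a=cv2.imread(A,0);b=cv2.imread(B,0)
    r_=cv2.matchTemplate(b[y-6:y+h+6,x-6:x+w+6],a[y:y+h,x:x+w],cv2.TM_CCOEFF_NORMED);_,m,_,l=cv2.minMaxLoc(r_);print(n,m,(l[0]-6,l[1]-6))
```

```text
[ 0.6797 -0.0808  0.1943] 0.00019057689325022338 lever -0.01082848296435801 0.08315902495636036
[0.6694 0.0067 0.1961] 0.0013371437040109028 lever 1.1276258996520436 0.08006989515150242
bar 0.032214281916020715
bar 1.1656547800163293
potT 0.9990357160568237 (0, 0)
medT 0.9390365481376648 (0, 0)
pigT 0.9987190961837769 (0, 0)
botT 0.8725712299346924 (0, 0)
boxT 0.9957659840583801 (0, 0)
brushS 0.4541720747947693 (0, 0)
rollS 0.3567628562450409 (0, 0)
```

View pics/s13full.png

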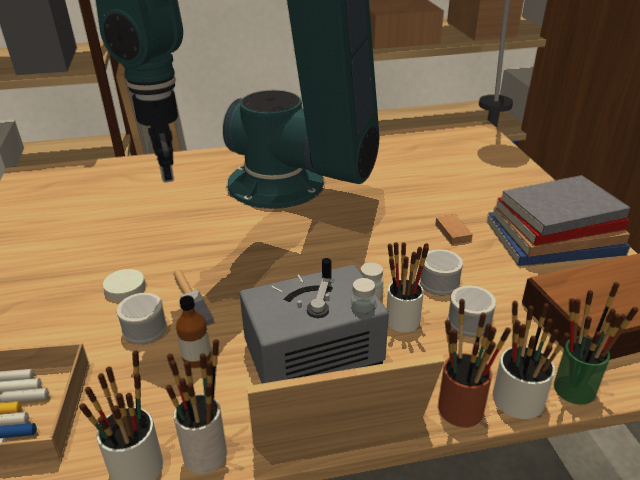

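The lever reads 1.13 rad from the knob and 1.17 from the bar, against 1.10 for the stop. The bystanders show no shift and the robot touches nothing. Handing in.

```bash
python3 -c "
from station import r
print(r.finish_job())"
```

```text
the job is handed in; nothing more can be done
None
```

The tub is in the bay against the grille and the lever is at its second stop. I handed the job in at about 12.5 s, with the arm clear of everything.

- **Tub:** I pushed it low with the part-open fingers straddling it. The arm stalled against the grille at about 25 N sideways and 23 N vertical on the tool. Afterwards it measured 125.5 mm in front of the extractor's origin (125 means touching) and 4 mm off the bay's centre line, and it looks upright.
- **Lever:** I pushed the knob with closed fingers until it met its stop at about 17 N. After I let go it measured 1.13 rad from the knob and 1.17 from the bar, within measuring error of 1.10, and the bar lies against the stop pin.
- **Other things:** the pot, both jars, the bottle and the charcoal box matched their starting images with no shift. The brush and the tape roll also showed none, but that check is weak (match scores 0.45 and 0.36, I think because shadows changed), and they look unmoved in the picture.
- **What disagreed:**
  - An early wrist-camera check put the tub about 6–8 mm from the top camera's position.
  - The tool pressed down during the push, reaching 14 N at first. I backed off and reset its height twice, but it grew again at the grille.

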